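Fit a quarter-turn access panel and hold it home

TASK

Pick up the loose metal access panel (the plate with a black bar handle) and lay it level in the open bay of the grey instrument case, with its wing fastener over the slotted receptacle; leave the wing as you found it until the panel lies there. Then turn the wing fastener until it lines up with the slot (wing along the panel's length, pointing at the small ridge on the frame), and press the panel down flush with the frame against its springs. Finish while still holding it pressed flush with the gripper, and leave the other things on the bench where they are.

Things in the scene. Friction and masses are not known exactly. Their poses are not given: they have to be found in the camera images.
- case: Grey instrument case, fixed to the bench, 170 x 104 mm, its frame's top 50 mm above the bench. Origin: centre of its underside; x along its length, z up. A small dark ridge lies on the frame's -x short side, in line with the slot in the bay.
- bay (a point): Centre of the case's open bay at frame-top height (0, 0, 50 mm in the case frame); axes as the case's. The pocket, 136 x 70 mm with a steep bevel (3 mm wide, 5 mm high) round its mouth, takes the panel with 3 mm of play all round, panel x the same way as case x. The panel's rim rests on a black sprung ring, at first 8 mm below the frame's top: the plate then stands 6 mm proud.
- slot (a point): Centre of the slot's mouth in the steel receptacle block inside the bay, at (-40, 0, 43) mm in the case frame; axes as the case's. The slot runs along x, 28 x 13 mm. The fastener's cross key passes when within about 0.15 rad of it (up to 0.45 if well centred); otherwise it stops the panel 1 mm down.
- seat (a joint): Travel of the sprung ring in the bay: 0 = up (panel 6 mm proud), 0.006 m = down at its stop (panel flush with the frame). With the panel on it, it takes about 4 N of push to start moving and 9 N to reach the stop, and it springs up again when let go.
- panel: Loose access panel, an aluminium plate 4 mm thick with a rim below it all round: 130 x 64 mm, 14 mm high from the rim's underside to the plate's top, about 170 g with its fastener. Origin: centre of its underside; x along its length, z up. It lies on the bench right way up, turned anyhow. Handle at x = +32 mm, wing fastener at x = -40 mm.
- handle (a point): Centre of the panel's black bar handle (12 mm thick along the panel's x, 42 mm long along its y, from the plate's top to 24 mm above it); this point is 26 mm above the panel's underside and 12 mm above its plate. Axes as the panel's.
- wing (a point): Centre of the fastener's wing, a dark steel bar 30 mm long (its x), 9 mm thick (its y), 24 mm high, on a 26 mm disc that stands 2 mm over the plate. 28.5 mm above the panel's underside, 14.5 mm above its plate, on the fastener's upright axis. Its x runs along the wing and turns with it; the 20 x 4 mm cross key below is parallel to it.
- fastener (a joint): Angle of the wing on the panel: 0 = wing along the panel's x (aligned), positive = turned counterclockwise seen from above; stops at -0.6 and 1.7 rad. Starts between 0.7 and 1.4. Stiff (0.04 N m), stays where it is left.
- wheel: Bystander: black drive wheel lying flat, 68 mm across, 26 mm high. Origin: centre of its underside.
- jar: Bystander: small jar with screw lid, 45 mm across, 30 mm high. Origin: centre of its underside.
- cutters: Bystander: side cutters lying flat, 52 x 128 x 12 mm. Origin: centre of their underside.
Mind the look-alikes: they are no part of the job. Of the things that look like the panel, the larger one is meant.

How it is judged:
By the outcome, as a careful person would: the job done as asked, in the order asked, and still so for the second after the job is handed in, while the arm keeps its last pose, push and grip.
It also fails if it takes over 54 s, if anything falls off the work surface, if the arm or the gripper's body presses on something with over 40 N, if the wrist force passes 120 N, or if a joint passes its speed limit or range.

ROBOT

A 6-joint arm with a two-finger parallel gripper is mounted at the origin on a cart in front of the work surface, level with it; the furniture and walls round the work are solid. World frame = base frame: x ahead of the robot, y to its left, z up, the work surface at z = 0. Lengths are in m, angles in rad, forces in N, time in s.
With the tool pointing down it reaches from about 0.25 to 0.775 m from the base axis. Payload 4 kg.
Tool frame: the origin (TCP) lies midway between the tips of the shut fingers; the grasp point (between the pads) lies 19 mm behind it (robot.tcp_to_grasp is the distance from the TCP to the grasp point, in m); x points along the fingers, y is the direction in which the jaws open and shut, and the axes are right-handed (so a half turn about x gives the same grasp; the last joint's range is limited). The gripper opens to 94 mm and grips with 3 to 60 N. Pads are 16 mm wide; open, the fingers measure 119 mm over their backs; the gripper's body (75 mm by 177 mm) begins 78 mm behind the grasp point.
Start: joints at [1.163, 0.087, 1.371, -0, 1.684, -0.103], TCP at [0.165, 0.525, 0.206] pointing down, gripper open.
Joint ranges: [-3.1, 3.1], [-0.76, 2.03], [0.27, 2.55], [-1.08, 4.22], [0.17, 2.65], [-2.57, 2.57]. Speed limits (rad/s): [2.79, 2.79, 3.14, 3.14, 3.14, 3.14].

INTERFACE

Orientations are given as [roll, pitch, yaw] about the fixed x, y, z axes, in that order (R = Rz(yaw) Ry(pitch) Rx(roll)).
In Python, from bench import robot gives the robot as it stands.
- The arm moves only by the tool send_rows, never from a script. Its argument "increments" is a list of rows, each a list of 5 numbers: the opening, from -1 (shut) to 1 (fully open), so that 0 is half open, then the shift along the tool's x, y, z in m, then the turn about the tool's x in rad. In form: [[hand, tx, ty, tz, roll], ...]. A call has 1 to 5 rows; each row is the pose to reach, as a shift and turn from the pose commanded when the call began, along the tool's axes at that moment; what a row does not reach only later rows make up. A row lasts 1/12 s, in which the tool goes at most 41.7 mm and 7.16 degrees, less where a joint would pass 70% of its speed; a pose out of reach is approached as far as the arm can. A call with a gripper value outside its range is refused whole. The fingers move at their own pace and stop on an object; the grip force is fixed at half the most. Time passes only in rows, so rows that repeat a pose let the fingers close. It gives the time, the measured TCP pose, the force and the opening at its end, in the units of the state.
- robot.get_obs(): the state, without advancing time (a new reading comes with each control period).
- robot.snapshot(name): name is "scene" or "top"; returns a dict with "image" (420x560x3 uint8, red, green, blue), "intrinsics" (3x3 intrinsics, pixels), "world_from_camera" (4x4, takes a point from camera to world coordinates). Camera axes: x right, y down, z forward; pixel columns grow to the right and rows downward; lengths in m; the calibration is good to about 2 mm. A picture is of the moment at which its call begins. There is no depth.
- robot.close_job(): hands the job in, once; it reports no verdict.
The state is a dict: "time": time; "joint_positions": joint angles; "qvel": joint speeds; "joint_torque": joint torques, N m; "tool_pos": TCP position; "ee_rot": TCP orientation; "wrist_force": force on the tool from outside, world axes, zero at the start; "wrist_torque": the same for the moment, N m; "width": finger opening in m.
Only numpy, scipy, OpenCV 4.12 (cv2) and the standard library are available. Lean on these libraries where they do the work, as an engineer would, in place of code of your own. Each camera call takes 0.05 s, during which the arm holds its last target.

## Working session

There is one attempt and no reset: what is moved stays moved. The work goes in short steps, Python scripts to look and compute and a tool call to move; the robot and the scene stay as the last step left them, time stands still between calls to the robot, and variables do not carry over. Pictures are saved under pics/ and viewed, and the job is handed in when it is done.

Besides the shell and the picture viewer there is one more tool, called by a JSON object that holds its "fn" and its "kwargs", one argument or row to a line. send_rows: Moves the arm, as the interface text tells. Its arguments: {"type":"object","properties":{"increments":{"type":"array"}},"required":["increments"]}

```bash
mkdir -p pics; ls
cat > h.py <<'E'
import numpy as np, cv2
from bench import robot
def snap(name,fn):
    s=robot.snapshot(name); cv2.imwrite('pics/'+fn+'.png',s['image'][:,:,::-1]); np.savez('pics/'+fn,**s); return s
def load(fn): return dict(np.load('pics/'+fn+'.npz'))
def ray(s,uv,z):
    K=s['intrinsics'];T=s['world_from_camera']
    d=T[:3,:3]@np.linalg.solve(K,[uv[0],uv[1],1.]);o=T[:3,3]
    return o+d*(z-o[2])/d[2]
def proj(s,p):
    T=np.linalg.inv(s['world_from_camera']);q=s['intrinsics']@(T[:3,:3]@np.array(p)+T[:3,3]);return q[:2]/q[2]
E
python3 - <<'E'
from h import *
o=robot.get_obs()
for k,v in o.items(): print(k,np.round(v,3))
for n in ['scene','top']:
    s=snap(n,n+'0'); print(s['intrinsics'],s['world_from_camera'].round(3))
E
```

```text
pics
time 0.0
joint_positions [ 1.163  0.088  1.372 -0.     1.684 -0.103]
qvel [ 0.001 -0.001 -0.001  0.001  0.001  0.   ]
joint_torque [ 1.0000e-03 -3.4020e+01 -3.0242e+01  7.2000e-02  3.3000e-02 -0.0000e+00]
tool_pos [0.165 0.524 0.204]
ee_rot [-1.666  1.569 -1.971]
wrist_force [0.43  0.695 0.035]
wrist_torque [0.045 0.01  0.019]
width 0.094
[[394.42514278   0.         278.4491097 ]
 [  0.         394.42514278 205.22420846]
 [  0.           0.           1.        ]] [[ 0.691 -0.524  0.499  0.105]
 [-0.723 -0.504  0.472 -0.537]
 [ 0.004 -0.687 -0.727  0.796]
 [ 0.     0.     0.     1.   ]]
[[490.38260495   0.         287.38635072]
 [  0.         490.38260495 210.97325174]
 [  0.           0.           1.        ]] [[-1.600e-02 -9.830e-01  1.840e-01  3.630e-01]
 [-1.000e+00  1.700e-02  1.000e-03 -7.800e-02]
 [-4.000e-03 -1.830e-01 -9.830e-01  1.337e+00]
 [ 0.000e+00  0.000e+00  0.000e+00  1.000e+00]]
```

View pics/scene0.png

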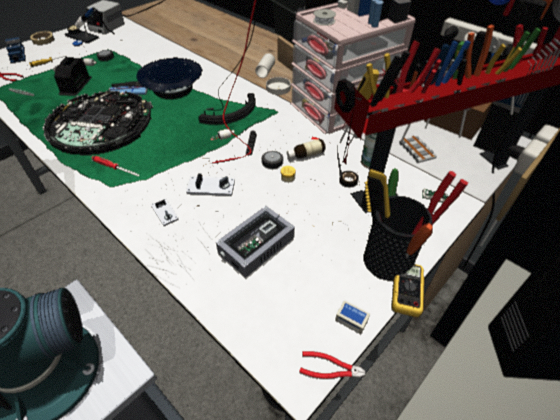

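View pics/top0.png

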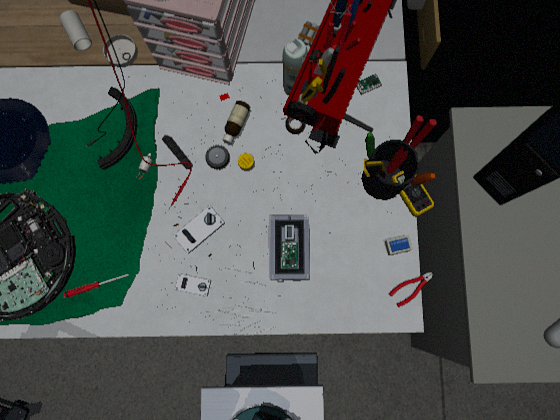

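The top view shows two panel-like plates: a larger one at about (202,228) and a smaller one at (194,285). The case is at (290,247). Next I'll take close crops.

Run:
```python
from h import *
t=load('top0');s=load('scene0')
a=t['image'][190:300,165:325,::-1]; a=cv2.resize(a,None,fx=5,fy=5,interpolation=cv2.INTER_CUBIC); cv2.imwrite('pics/ctop.png',a)
a=s['image'][165:280,145:305,::-1]; a=cv2.resize(a,None,fx=5,fy=5,interpolation=cv2.INTER_CUBIC); cv2.imwrite('pics/cscene.png',a)
print(proj(t,[.165,.525,.2]),proj(s,[.165,.525,.2]))
```

```text
[ 17.60202375 398.5276315 ] [-19.61870031 140.98643971]
```

View pics/ctop.png

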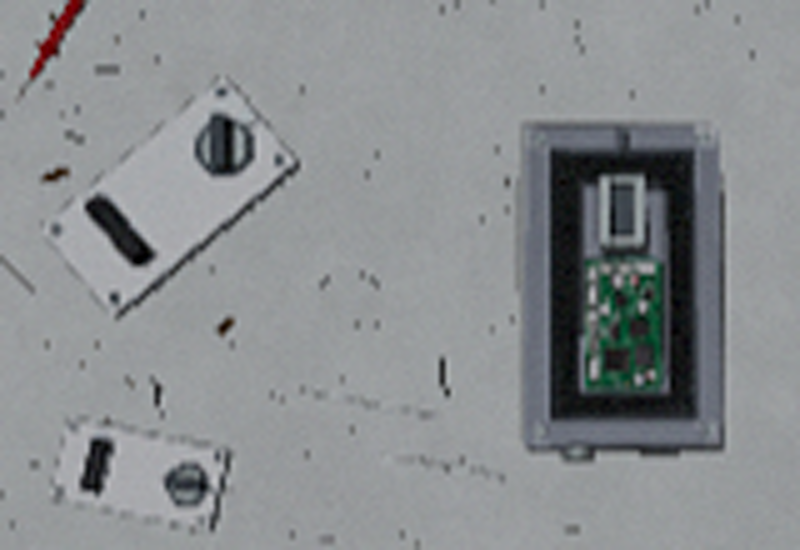

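View pics/cscene.png

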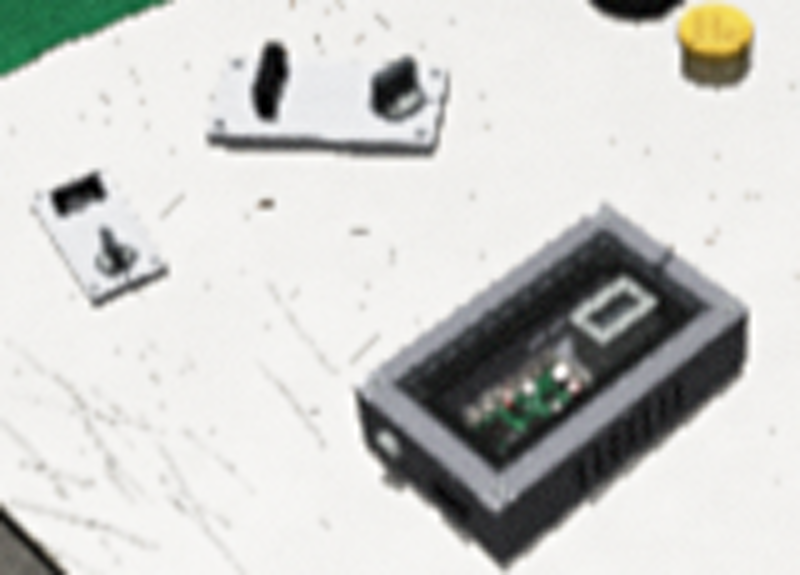

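Larger plate, top view: corners at crop (222,75), (300,163), (118,318) and (42,230), wing at (224,145), handle at (120,230). The case's ridge is on its far side at (624,137), so case +x points towards the robot. Now I'll measure these with masks.

Run:
```python
from h import *
t=load('top0')
g=t['image'].astype(int); gr=g.mean(2)
U=lambda p:(p[0]/5+165-0.4,p[1]/5+190-0.4)
# print gray samples
for n,p in dict(plate=(150,200),bench=(360,230),frame=(537,300)).items():
    u=U(p);print(n,g[int(u[1]),int(u[0])])
# manual corners
C=[ray(t,U(p),.014)[:2] for p in [(222,75),(300,160),(118,316),(42,230)]]
print('plate',np.round(C,4),[round(np.linalg.norm(C[i]-C[i-1]),4) for i in range(4)],np.mean(C,0))
a=(C[3]+C[2]-C[0]-C[1])/2;print('yaw',np.arctan2(a[1],a[0]))
F=[ray(t,U(p),.05)[:2] for p in [(523,123),(718,123),(722,448),(527,448)]]
print('case',np.round(F,4),[round(np.linalg.norm(F[i]-F[i-1]),4) for i in range(4)],np.mean(F,0))
a=(F[3]+F[2]-F[0]-F[1])/2;print('yaw',np.arctan2(a[1],a[0]))
# masks
up=4
def seg(x0,x1,y0,y1,f):
    im=cv2.resize(t['image'][y0:y1,x0:x1],None,fx=up,fy=up,interpolation=cv2.INTER_LINEAR).astype(int)
    m=f(im).astype(np.uint8)
    c,_=cv2.findContours(m,cv2.RETR_EXTERNAL,cv2.CHAIN_APPROX_NONE)
    c=sorted(c,key=cv2.contourArea)[-1][:,0].astype(float)
    return (c+.5)/up-.5+[x0,y0]
def rect(c,z):
    P=np.array([ray(t,p,z)[:2] for p in c]).astype(np.float32)*1000
    r=cv2.minAreaRect(P);return r
for th in (195,205,215):
    c=seg(165,230,200,260,lambda i:i.mean(2)>th);print('plate',th,rect(c,.014))
for th in (4,8,12,16): # bluish frame
    c=seg(262,318,207,287,lambda i:(i[...,2]-i[...,0]>th));print('frame',th,rect(c,.05))
for th in (50,60,75): # dark pocket
    c=seg(272,308,216,278,lambda i:(i.max(2)<th));print('pocket',th,rect(c,.05))
def blob(x0,x1,y0,y1,th,z):
    im=cv2.resize(t['image'][y0:y1,x0:x1],None,fx=up,fy=up).astype(int); m=(im.mean(2)<th).astype(np.uint8)
    c,_=cv2.findContours(m,cv2.RETR_EXTERNAL,cv2.CHAIN_APPROX_NONE)
    c=sorted(c,key=cv2.contourArea)[-1][:,0].astype(float);c=(c+.5)/up-.5+[x0,y0]
    print(c.mean(0),rect(c,z))
blob(180,198,226,246,90,.038)
blob(203,217,210,228,75,.040)
```

```text
plate [170 173 177]
bench [153 158 157]
frame [104 107 118]
plate [[0.6319 0.1388]
 [0.5838 0.0955]
 [0.5    0.1933]
 [0.5475 0.2357]] [np.float64(0.1285), np.float64(0.0648), np.float64(0.1288), np.float64(0.0637)] [0.56580187 0.16585898]
yaw 2.283245218303213
case [[ 0.5958 -0.028 ]
 [ 0.594  -0.132 ]
 [ 0.4222 -0.1299]
 [ 0.4239 -0.0285]] [np.float64(0.1719), np.float64(0.104), np.float64(0.1718), np.float64(0.1015)] [ 0.50896566 -0.07960523]
yaw 3.137005595767105Traceback (most recent call last):
  File "<stdin>", line 27, in <module>
  File "<stdin>", line 21, in seg
IndexError: list index out of range
```

```bash
cat > m.py <<'E'
from h import *
up=4
def seg(t,x0,x1,y0,y1,f):
    im=cv2.resize(t['image'][y0:y1,x0:x1],None,fx=up,fy=up,interpolation=cv2.INTER_LINEAR).astype(int)
    m=f(im).astype(np.uint8)
    c,_=cv2.findContours(m,cv2.RETR_EXTERNAL,cv2.CHAIN_APPROX_NONE)
    if not c: return None
    c=sorted(c,key=cv2.contourArea)[-1][:,0].astype(float)
    return (c+.5)/up-.5+[x0,y0]
def rect(t,c,z):
    if c is None: return None
    P=np.array([ray(t,p,z)[:2] for p in c]).astype(np.float32)*1000
    r=cv2.minAreaRect(P);return np.round(r[0],1),np.round(r[1],1),round(r[2],1)
E
python3 - <<'E'
from m import *
t=load('top0');s=load('scene0')
for th in (160,163,166):
    print('plate',th,rect(t,seg(t,165,230,200,260,lambda i:i.mean(2)>th),.014))
for th in (128,135): 
    print('frame',th,rect(t,seg(t,262,318,207,287,lambda i:(i.mean(2)<th)),.05))
for th in (40,55,70):
    print('pocket',th,rect(t,seg(t,272,308,216,278,lambda i:(i.max(2)<th)),.05))
print('handle',[rect(t,seg(t,180,198,226,246,lambda i:i.mean(2)<th),.038) for th in (70,90)])
print('wing',[rect(t,seg(t,203,217,210,228,lambda i:i.mean(2)<th),.040) for th in (60,75)])
# scene corners by hand
U=lambda p:(p[0]/5+145-0.4,p[1]/5+165-0.4)
C=np.array([ray(s,U(p),.014)[:2] for p in [(448,68),(436,147),(210,137),(232,60)]])
print('plate scene',np.round(C,4),[round(np.linalg.norm(C[i]-C[i-1]),4) for i in range(4)],C.mean(0))
F=np.array([ray(s,U(p),.05)[:2] for p in [(603,205),(748,308),(502,512),(358,390)]])
print('case scene',np.round(F,4),[round(np.linalg.norm(F[i]-F[i-1]),4) for i in range(4)],F.mean(0))
E
```

```text
plate 160 (array([566.7, 168.1]), array([ 63. , 128.1]), 40.0)
plate 163 (array([566.3, 167.8]), array([ 62.1, 127.2]), 40.0)
plate 166 (array([566.1, 167.6]), array([ 61.4, 126.3]), 40.0)
frame 128 (array([505.6, -78.9]), array([110.1, 180.2]), 89.0)
frame 135 (array([505.5, -77.9]), array([111.3, 181.6]), 88.6)
pocket 40 (array([509.2, -79. ]), array([ 73.6, 137.9]), 89.4)
pocket 55 (array([509.6, -79.6]), array([ 74.9, 141.3]), 89.3)
pocket 70 (array([513.3, -79.6]), array([ 76.2, 150. ]), 89.3)
handle [(array([543. , 188.9]), array([45.2, 12.5]), 40.4), (array([543.1, 188.9]), array([46.8, 13.5]), 40.4)]
wing [(array([588.6, 132.7]), array([30.9, 12.7]), 0.8), (array([587.9, 129.6]), array([23.6, 31.2]), 85.5)]
plate scene [[0.6307 0.1393]
 [0.5825 0.0955]
 [0.4996 0.193 ]
 [0.5477 0.2354]] [np.float64(0.127), np.float64(0.0651), np.float64(0.1279), np.float64(0.0641)] [0.56514874 0.16580985]
case scene [[ 0.5923 -0.028 ]
 [ 0.5925 -0.1294]
 [ 0.4254 -0.1303]
 [ 0.4254 -0.0296]] [np.float64(0.1669), np.float64(0.1014), np.float64(0.1672), np.float64(0.1007)] [ 0.50889646 -0.07933796]
```

```bash
cat >> h.py <<'E'
from scipy.spatial.transform import Rotation as Ro
def tool():
    o=robot.get_obs(); R=Ro.from_euler('xyz',o['ee_rot']).as_matrix(); return o,R
def wrap(a): return (a+np.pi)%(2*np.pi)-np.pi
def goto(x,y,z,phi=None):
    """print needed tool shifts and turn (from measured pose)"""
    o,R=tool(); d=R.T@(np.array([x,y,z])-o['tool_pos']); f=np.arctan2(R[1,1],R[0,1])
    print('t',round(o['time'],2),'pos',np.round(o['tool_pos'],4),'phi',round(f,4),'q',np.round(o['joint_positions'],3),'F',np.round(o['wrist_force'],1),'w',round(o['width'],4))
    print('shift',np.round(d,4),'roll',None if phi is None else (round(wrap(f-phi),4),round(wrap(f-phi-np.pi),4)))
E
python3 -c "
from h import *
o,R=tool();print(R.round(3))
goto(.545,.190,.12,2.275)
goto(.545,.190,.12,3.137)
"
```

```text
[[-0.001  0.3    0.954]
 [-0.002  0.954 -0.3  ]
 [-1.    -0.002 -0.   ]]
t 0.1 pos [0.1648 0.5242 0.2044] phi 1.266 q [ 1.163  0.088  1.372  0.     1.684 -0.103] F [-0.3  0.1 -0.6] w 0.094
shift [ 0.0847 -0.2046  0.463 ] roll (np.float64(-1.009), np.float64(2.1326))
t 0.1 pos [0.1648 0.5242 0.2044] phi 1.266 q [ 1.163  0.088  1.372  0.     1.684 -0.103] F [-0.3  0.1 -0.6] w 0.094
shift [ 0.0847 -0.2046  0.463 ] roll (np.float64(-1.871), np.float64(1.2706))
```

{"fn": "send_rows", "kwargs": {
  "increments": [
    [-0.1,0,-0.016,0.036,0.12],
    [-0.1,0,-0.032,0.072,0.24],
    [-0.1,0,-0.048,0.108,0.36],
    [-0.1,0,-0.064,0.144,0.48],
    [-0.1,0,-0.08,0.18,0.6]
  ]
}}

```text
time: 0.52
tool_pos: [0.3135, 0.3928, 0.205]
ee_rot: [-1.455, 1.57, -2.365]
wrist_force: [0.5, 0.1, 0.1]
width: 0.0641
```

```bash
python3 -c "
from h import *
goto(.545,.190,.12,-.867)
"
```

```text
t 0.52 pos [0.3135 0.3928 0.205 ] phi 0.6608 q [ 0.784 -0.018  1.48   0.     1.68   0.124] F [0.5 0.1 0.1] w 0.0641
shift [0.085  0.0583 0.3022] roll (np.float64(1.5278), np.float64(-1.6138))
```

{"fn": "send_rows", "kwargs": {
  "increments": [
    [-0.1,0,0.008,0.038,0.12],
    [-0.1,0,0.016,0.076,0.24],
    [-0.1,0,0.024,0.114,0.36],
    [-0.1,0,0.032,0.152,0.48],
    [-0.1,0,0.04,0.19,0.6]
  ]
}}

```text
time: 0.93
tool_pos: [0.4625, 0.268, 0.205]
ee_rot: [-1.465, 1.57, -2.975]
wrist_force: [0.6, -0.4, 0.8]
width: 0.0426
```

```bash
python3 -c "
from h import *
goto(.545,.190,.12,-.867)
"
```

```text
t 0.93 pos [0.4625 0.268  0.205 ] phi 0.06 q [0.419 0.053 1.408 0.    1.681 0.359] F [ 0.6 -0.4  0.8] w 0.0426
shift [0.085  0.0777 0.0828] roll (np.float64(0.927), np.float64(-2.2146))
```

{"fn": "send_rows", "kwargs": {
  "increments": [
    [-0.1,0,0.02,0.02,0.12],
    [-0.1,0,0.04,0.04,0.24],
    [-0.1,0,0.06,0.06,0.36],
    [-0.1,0,0.078,0.083,0.48],
    [-0.1,0,0.078,0.083,0.6]
  ]
}}

```text
time: 1.35
tool_pos: [0.5476, 0.1878, 0.204]
ee_rot: [0.328, 1.568, -1.788]
wrist_force: [-0.8, 1.3, -0.5]
width: 0.0425
```

{"fn": "send_rows", "kwargs": {
  "increments": [
    [-0.1,0.03,0,0,0.12],
    [-0.1,0.06,0,0,0.24],
    [-0.1,0.085,0,0,0.327],
    [-0.1,0.085,0,0,0.327]
  ]
}}

```text
time: 1.68
tool_pos: [0.5406, 0.1907, 0.1131]
ee_rot: [-0.471, 1.557, -2.904]
wrist_force: [-1.4, -0.4, -0.9]
width: 0.0422
```

Run:
```python
from h import *
goto(.545,.190,.12,-.867)
for n in ['scene','top']:
    s=snap(n,n+'1')
t=load('top1');s=load('scene1')
a=t['image'][190:270,160:260,::-1]; a=cv2.resize(a,None,fx=5,fy=5,interpolation=cv2.INTER_CUBIC)
b=s['image'][120:220,150:280,::-1]; b=cv2.resize(b,None,fx=4,fy=4,interpolation=cv2.INTER_CUBIC)
cv2.imwrite('pics/c1a.png',a);cv2.imwrite('pics/c1b.png',b)
```

```text
t 1.68 pos [0.5406 0.1907 0.1131] phi -0.8627 q [0.24  0.184 1.446 0.    1.525 1.103] F [-1.4 -0.4 -0.9] w 0.0422
shift [-0.0069  0.0033 -0.0028] roll (np.float64(0.0043), np.float64(-3.1373))
```

View pics/c1b.png

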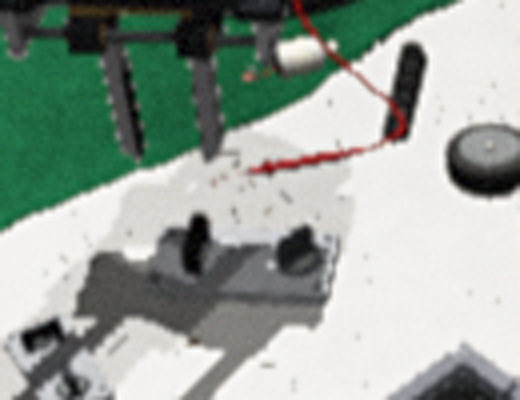

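View pics/c1a.png

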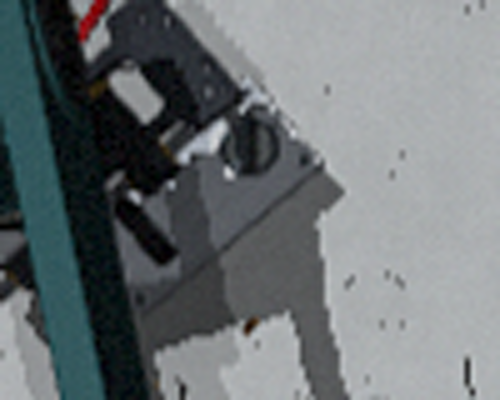

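{"fn": "send_rows", "kwargs": {
  "increments": [
    [-0.1,0,0,0,0],
    [-0.1,0,0,0,0]
  ]
}}

```text
time: 1.95
tool_pos: [0.5463, 0.1924, 0.1231]
ee_rot: [2.691, 1.566, 0.261]
wrist_force: [-0.7, -1.7, -0.5]
width: 0.0422
```

Run:
```python
from h import *
goto(.5445,.190,.018,-.867)
```

```text
t 1.95 pos [0.5463 0.1924 0.1231] phi -0.8596 q [0.241 0.178 1.433 0.    1.526 1.1  ] F [-0.7 -1.7 -0.5] w 0.0422
shift [0.1051 0.0005 0.0034] roll (np.float64(0.0074), np.float64(-3.1342))
```

{"fn": "send_rows", "kwargs": {
  "increments": [
    [-0.1,0.02,0,0.001,0.005],
    [-0.1,0.04,0,0.002,0.005],
    [-0.1,0.06,0,0.002,0.005],
    [-0.1,0.06,0,0.002,0.005],
    [-0.1,0.06,0,0.002,0.005]
  ]
}}

```text
time: 2.37
tool_pos: [0.5435, 0.1908, 0.0611]
ee_rot: [-2.935, 1.571, 0.912]
wrist_force: [1.4, 0.1, 0.4]
width: 0.0422
```

Run:
```python
from h import *
goto(.5445,.190,.018,-.867)
goto(.5445,.190,.018,-.867)
for n in ['scene','top']:
    s=snap(n,n+'2')
goto(.5445,.190,.018,-.867)
s=load('scene2')
b=s['image'][140:220,160:260,::-1]; b=cv2.resize(b,None,fx=6,fy=6,interpolation=cv2.INTER_CUBIC)
cv2.imwrite('pics/c2b.png',b)
o,R=tool();print((proj(s,o['tool_pos'])-[160,140]+.4)*6)
```

```text
t 2.37 pos [0.5435 0.1908 0.0611] phi -0.8654 q [0.239 0.215 1.516 0.    1.41  1.104] F [1.4 0.1 0.4] w 0.0422
shift [ 0.0431  0.0012 -0.0003] roll (np.float64(0.0016), np.float64(-3.14))
t 2.37 pos [0.5435 0.1908 0.0611] phi -0.8654 q [0.239 0.215 1.516 0.    1.41  1.104] F [1.4 0.1 0.4] w 0.0422
shift [ 0.0431  0.0012 -0.0003] roll (np.float64(0.0016), np.float64(-3.14))
t 2.47 pos [0.545  0.1911 0.063 ] phi -0.8656 q [0.239 0.214 1.514 0.    1.409 1.105] F [ 0.9 -0.5 -0.2] w 0.0421
shift [0.045  0.0005 0.0012] roll (np.float64(0.0014), np.float64(-3.1402))
[226.04705905 191.5769423 ]
```

View pics/c2b.png

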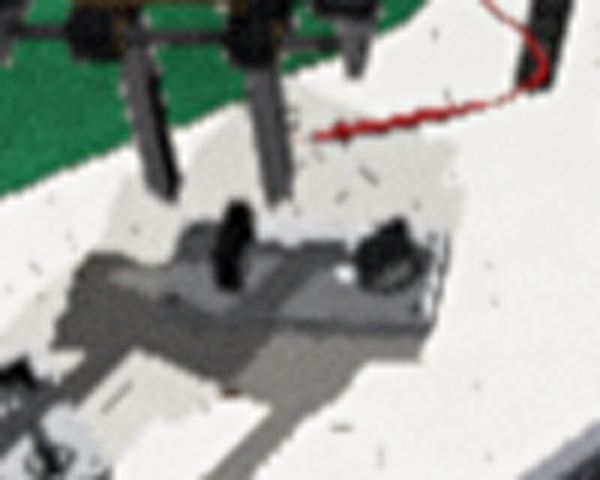

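The fingers straddle the handle: tips at (165,197) and (275,200), handle at (235,245). I'll descend and grip.

{"fn": "send_rows", "kwargs": {
  "increments": [
    [-0.1,0.015,0,0.001,0],
    [-0.1,0.03,0,0.001,0],
    [-0.1,0.041,0,0.001,0],
    [-0.1,0.044,0,0.001,0],
    [-0.1,0.044,0,0.001,0]
  ]
}}

```text
time: 2.88
tool_pos: [0.5425, 0.19, 0.0164]
ee_rot: [-0.616, 1.57, -3.053]
wrist_force: [-0.2, -0.1, 0.4]
width: 0.0424
```

{"fn": "send_rows", "kwargs": {
  "increments": [
    [-1,0,0,0,0],
    [-1,0,0,0,0],
    [-1,0,0,0,0],
    [-1,0,0,0,0],
    [-1,0,0,0,0]
  ]
}}

```text
time: 3.3
tool_pos: [0.5428, 0.1904, 0.0171]
ee_rot: [-2.743, 1.57, 1.103]
wrist_force: [-2.7, 2.3, 1.5]
width: 0.0124
```

Run:
```python
from h import *
goto(.5445,.190,.018,-.867)
```

```text
t 3.3 pos [0.5428 0.1904 0.0171] phi -0.8661 q [2.380e-01 2.520e-01 1.565e+00 1.000e-03 1.324e+00 1.104e+00] F [-2.7  2.3  1.5] w 0.0124
shift [-0.0009  0.0014 -0.0011] roll (np.float64(0.0009), np.float64(-3.1407))
```

{"fn": "send_rows", "kwargs": {
  "increments": [
    [-1,-0.01,0,0,0],
    [-1,-0.03,0,0,0],
    [-1,-0.06,0,0,0],
    [-1,-0.09,0,0,0],
    [-1,-0.11,0,0,0]
  ]
}}

```text
time: 3.72
tool_pos: [0.5435, 0.1902, 0.1302]
ee_rot: [2.67, 1.567, 0.233]
wrist_force: [0.7, 0.2, -1.4]
width: 0.0116
```

Run:
```python
from h import *
goto(.477,-.079,.127,-.006)
s=snap('scene','scene3');goto(.477,-.079,.127,-.006)
b=s['image'][60:220,120:320,::-1]; b=cv2.resize(b,None,fx=4,fy=4,interpolation=cv2.INTER_CUBIC)
cv2.imwrite('pics/c3b.png',b)
```

```text
t 3.72 pos [0.5435 0.1902 0.1302] phi -0.866 q [ 0.238  0.168  1.431 -0.     1.539  1.104] F [ 0.7  0.2 -1.4] w 0.0116
shift [0.0027 0.162  0.2251] roll (np.float64(-0.86), np.float64(2.2816))
t 3.77 pos [0.5458 0.1908 0.1346] phi -0.866 q [ 0.238  0.165  1.425 -0.     1.54   1.104] F [ 1.2 -0.3  0.7] w 0.0118
shift [0.0061 0.1609 0.2273] roll (np.float64(-0.86), np.float64(2.2816))
```

View pics/c3b.png

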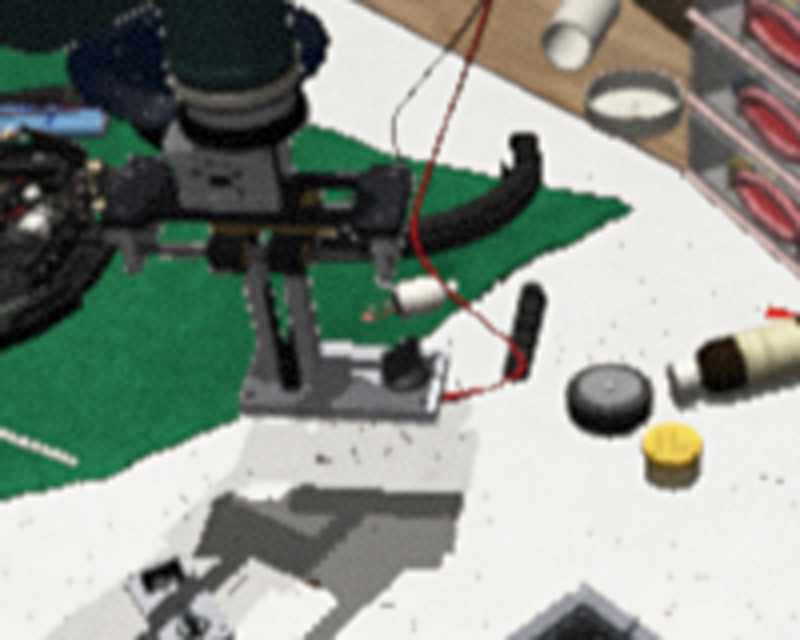

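The panel is held level, plate at about (345,390). Now I'll carry it over the case.

{"fn": "send_rows", "kwargs": {
  "increments": [
    [-1,0,0.008,0.011,-0.05],
    [-1,0,0.024,0.034,-0.13],
    [-1,0,0.045,0.063,-0.23],
    [-1,0,0.068,0.095,-0.34],
    [-1,0,0.09,0.126,-0.45]
  ]
}}

```text
time: 4.18
tool_pos: [0.5038, 0.0386, 0.1256]
ee_rot: [-0.895, 1.569, -2.875]
wrist_force: [1.4, -0.1, -1.8]
width: 0.0116
```

Run:
```python
from h import *
goto(.477,-.079,.127,-.006)
```

```text
t 4.18 pos [0.5038 0.0386 0.1256] phi -0.4093 q [-0.036  0.018  1.602 -0.     1.523  0.374] F [ 1.4 -0.1 -1.8] w 0.0116
shift [-0.0013  0.0222  0.1185] roll (np.float64(-0.4033), np.float64(2.7383))
```

{"fn": "send_rows", "kwargs": {
  "increments": [
    [-1,0,0.006,0.03,-0.1],
    [-1,0,0.012,0.06,-0.2],
    [-1,0,0.017,0.09,-0.3],
    [-1,0,0.021,0.11,-0.38],
    [-1,0,0.022,0.118,-0.403]
  ]
}}

```text
time: 4.6
tool_pos: [0.4761, -0.0797, 0.1258]
ee_rot: [-0.916, 1.569, -2.5]
wrist_force: [1.3, 0.1, -0.2]
width: 0.0115
```

{"fn": "send_rows", "kwargs": {
  "increments": [
    [-1,0,0,0,0],
    [-1,0,0,0,0],
    [-1,0,0,0,0]
  ]
}}

```text
time: 4.85
tool_pos: [0.4773, -0.0764, 0.1261]
ee_rot: [-2.493, 1.57, 2.206]
wrist_force: [-0.5, 0.2, -1.6]
width: 0.0117
```

Run:
```python
from h import *
goto(.477,-.079,.127,-.006)
for n in ['scene','top']:
    s=snap(n,n+'4')
goto(.477,-.079,.127,-.006)
s=load('scene4');t=load('top4')
b=s['image'][100:290,190:320,::-1]; b=cv2.resize(b,None,fx=4,fy=4,interpolation=cv2.INTER_CUBIC)
cv2.imwrite('pics/c4b.png',b[:600])
b=t['image'][180:310,220:340,::-1]; b=cv2.resize(b,None,fx=5,fy=5,interpolation=cv2.INTER_CUBIC)
cv2.imwrite('pics/c4a.png',b[:600])
```

```text
t 4.85 pos [ 0.4773 -0.0764  0.1261] phi -0.0132 q [-2.760e-01 -3.100e-02  1.650e+00  1.000e-03  1.523e+00 -2.630e-01] F [-0.5  0.2 -1.6] w 0.0117
shift [-0.0009 -0.0003  0.0026] roll (np.float64(-0.0072), np.float64(3.1344))
t 4.95 pos [ 0.4775 -0.0761  0.1263] phi -0.012 q [-0.276 -0.031  1.65   0.     1.523 -0.264] F [-0.5  0.5 -0.9] w 0.0118
shift [-0.0007 -0.0004  0.0029] roll (np.float64(-0.006), np.float64(3.1356))
```

View pics/c4b.png

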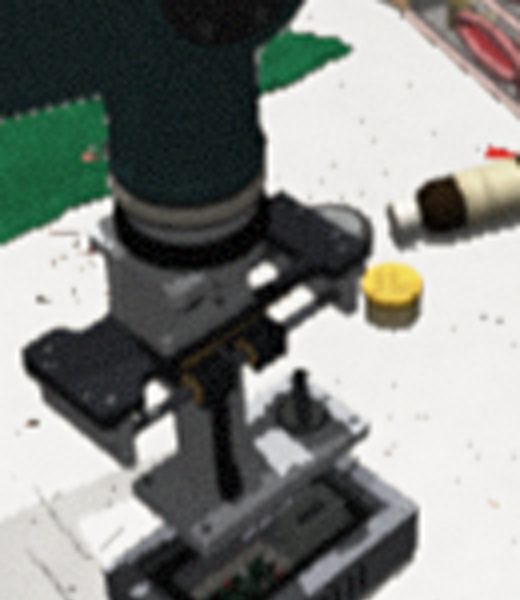

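View pics/c4a.png

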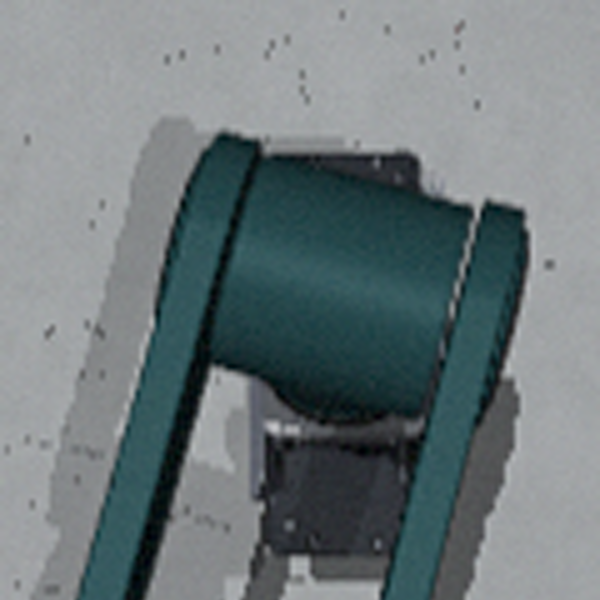

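Run:
```python
from h import *
s=load('scene4')
b=s['image'][190:290,215:290,::-1]; b=cv2.resize(b,None,fx=6,fy=6,interpolation=cv2.INTER_CUBIC)
cv2.imwrite('pics/c4c.png',b)
U=lambda p:(p[0]/4+190-0.4,p[1]/4+100-0.4)
C=np.array([ray(s,U(p),.123)[:2] for p in [(370,428),(205,551),(134,482)]])
print(C.round(4),np.linalg.norm(C[0]-C[1]),np.linalg.norm(C[2]-C[1]),(C[0]+C[2])/2, C[0]-C[1],C[2]-C[1])
tp=np.array([.4775,-.0761])
print('panel rel tcp',(C[0]+C[2])/2-tp)
```

```text
[[ 0.5698 -0.1085]
 [ 0.4406 -0.1068]
 [ 0.4466 -0.041 ]] 0.12918258077254804 0.06607729259343718 [ 0.50821605 -0.07477468] [ 0.12917135 -0.00170323] [0.00596814 0.06580722]
panel rel tcp [0.03071605 0.00132532]
```

View pics/c4c.png

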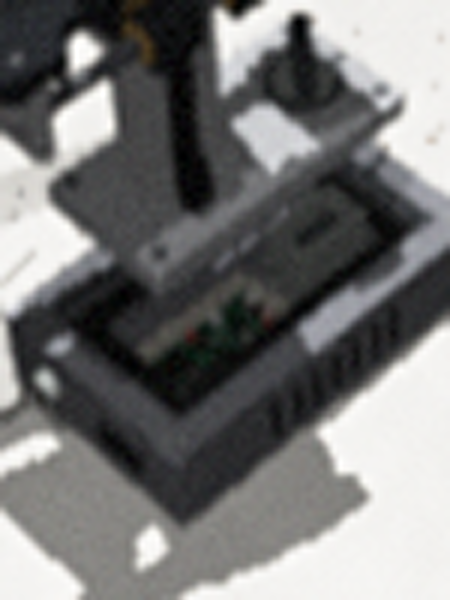

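Run:
```python
from h import *
s=load('scene4')
b=s['image'][200:250,215:290,::-1]; b=cv2.resize(b,None,fx=10,fy=10,interpolation=cv2.INTER_LINEAR)
b=np.clip(b.astype(float)*1.6,0,255).astype(np.uint8)
for (wx,wy) in [(.065,.032),(.065,-.032),(-.065,.032),(-.065,-.032)]:
  for z,c in ((.123,(0,0,255)),(.109,(255,0,0))):
    p=proj(s,[.4775+.032+wx,-.0761+wy,z]); q=((p-[215,200]+.5)*10).astype(int); cv2.circle(b,tuple(int(v) for v in q),4,c,-1)
cv2.imwrite('pics/c4d.png',b)
```

```text
(no output)
```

View pics/c4d.png

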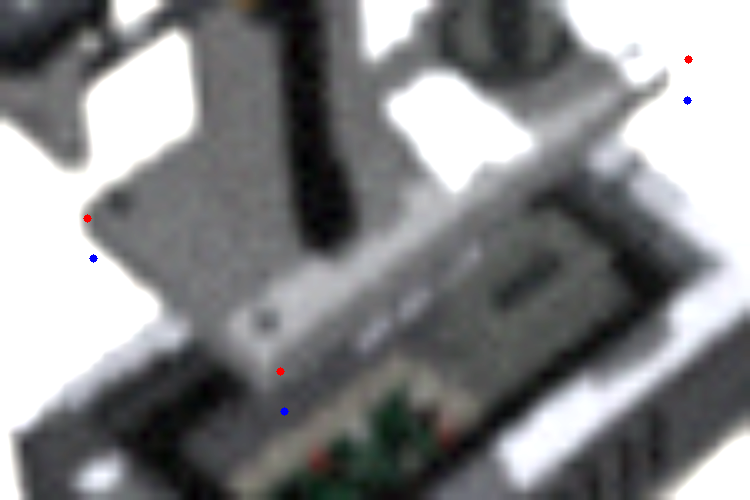

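Run:
```python
from h import *
s=load('scene4')
b=s['image'][185:265,210:300,::-1]; b=cv2.resize(b,None,fx=8,fy=7.5 and 8,interpolation=cv2.INTER_NEAREST)
b=(255*(b/255.)**0.5).astype(np.uint8)
b=b[:600]
cv2.imwrite('pics/c4e.png',b)
```

```text
(no output)
```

View pics/c4e.png

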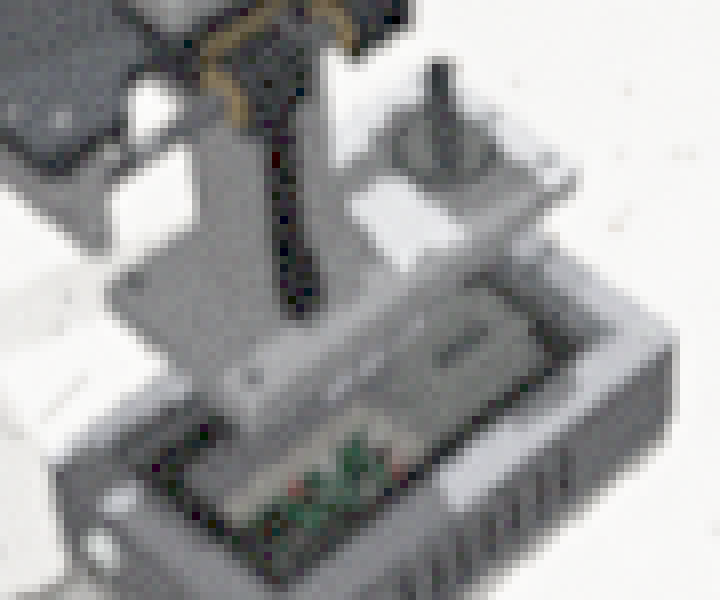

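{"fn": "send_rows", "kwargs": {
  "increments": [
    [-1,0.01,0,0.002,-0.002],
    [-1,0.025,-0.001,0.004,-0.004],
    [-1,0.04,-0.001,0.006,-0.006],
    [-1,0.05,-0.001,0.006,-0.006],
    [-1,0.05,-0.001,0.006,-0.006]
  ]
}}

```text
time: 5.37
tool_pos: [0.4742, -0.082, 0.0731]
ee_rot: [-1.873, 1.565, 2.833]
wrist_force: [-1.1, 0.7, -1.4]
width: 0.0116
```

Run:
```python
from h import *
goto(.4765,-.082,.072,-.006)
s=snap('scene','scene5');goto(.4765,-.082,.072,-.006)
s=snap('top','top5');goto(.4765,-.082,.072,-.006)
s=load('scene5')
b=s['image'][195:275,210:300,::-1]; b=cv2.resize(b,None,fx=8,fy=8,interpolation=cv2.INTER_CUBIC)
b=(255*(b/255.)**0.5).astype(np.uint8)[:600]
cv2.imwrite('pics/c5e.png',b)
```

```text
t 5.37 pos [ 0.4742 -0.082   0.0731] phi -0.0065 q [-0.289  0.005  1.723  0.     1.42  -0.283] F [-1.1  0.7 -1.4] w 0.0116
shift [0.0011 0.0023 0.    ] roll (np.float64(-0.0005), np.float64(3.1411))
t 5.42 pos [ 0.4752 -0.0823  0.0747] phi -0.0065 q [-0.289  0.004  1.721  0.     1.42  -0.283] F [-0.3  0.5 -1.8] w 0.0119
shift [ 0.0027  0.0013 -0.0003] roll (np.float64(-0.0005), np.float64(3.1411))
t 5.47 pos [ 0.4761 -0.0826  0.076 ] phi -0.0065 q [-0.289  0.003  1.719  0.     1.42  -0.283] F [ 0.1  0.1 -1.3] w 0.0117
shift [ 0.004   0.0004 -0.0006] roll (np.float64(-0.0005), np.float64(3.141))
```

View pics/c5e.png

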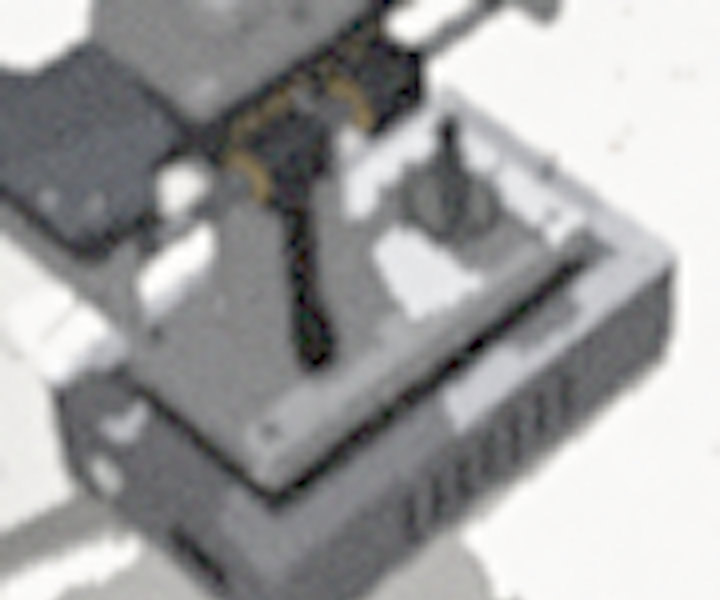

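Run:
```python
from h import *
s=load('scene5')
b=s['image'][205:265,210:300,::-1]; b=cv2.resize(b,None,fx=8.8,fy=8.8,interpolation=cv2.INTER_LINEAR)
b=(255*(b/255.)**0.6).astype(np.uint8)
def dot(p,c):
    q=(proj(s,p)-[210,205]+.5)*8.8; cv2.circle(b,tuple(int(round(v)) for v in q),3,c,-1)
cx,cy=.509,-.0795
for a in (1,-1):
  for e in (1,-1):
    dot([cx+a*.065,cy+e*.032,.0725],(0,0,255))
    dot([cx+a*.065,cy+e*.032,.0585],(255,0,0))
    dot([cx+a*.085,cy+e*.052,.05],(0,200,0))
cv2.imwrite('pics/c5f.png',b[:600])
```

```text
(no output)
```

View pics/c5f.png

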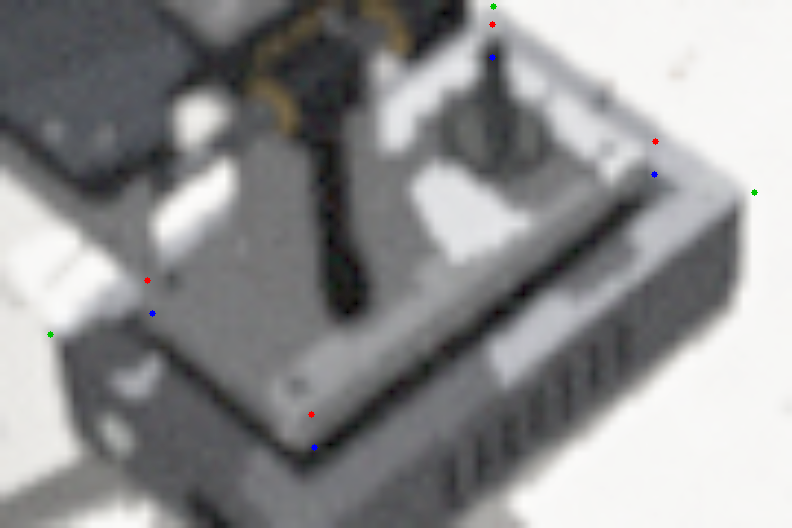

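{"fn": "send_rows", "kwargs": {
  "increments": [
    [-1,0,0.002,-0.001,0],
    [-1,0.002,0.002,-0.001,0],
    [-1,0.004,0.002,-0.001,0],
    [-1,0.006,0.002,-0.001,0],
    [-1,0.006,0.002,-0.001,0]
  ]
}}

```text
time: 5.88
tool_pos: [0.4782, -0.0819, 0.0702]
ee_rot: [-2.089, 1.57, 2.616]
wrist_force: [0.2, 0.1, -0.8]
width: 0.0116
```

Run:
```python
from h import *
for i in range(3):
  s=snap('scene','scene6');goto(.4785,-.0815,.060,-.006)
b=s['image'][205:265,210:300,::-1]; b=cv2.resize(b,None,fx=8.8,fy=8.8,interpolation=cv2.INTER_LINEAR)
b=(255*(b/255.)**0.6).astype(np.uint8)
cv2.imwrite('pics/c6.png',b[:600])
```

```text
t 5.93 pos [ 0.4782 -0.0819  0.0703] phi -0.007 q [-0.287  0.012  1.723  0.     1.408 -0.28 ] F [ 0.3 -0.1 -2.3] w 0.0117
shift [ 0.0103  0.0003 -0.0004] roll (np.float64(-0.001), np.float64(3.1406))
t 5.98 pos [ 0.4783 -0.082   0.0704] phi -0.0071 q [-0.287  0.011  1.722  0.     1.408 -0.28 ] F [ 0.4  0.2 -2.2] w 0.0118
shift [ 0.0104  0.0002 -0.0005] roll (np.float64(-0.0011), np.float64(3.1405))
t 6.03 pos [ 0.4783 -0.082   0.0705] phi -0.0071 q [-0.287  0.011  1.722  0.     1.408 -0.28 ] F [-0.6 -0.2 -1.3] w 0.0114
shift [ 0.0105  0.0002 -0.0005] roll (np.float64(-0.0011), np.float64(3.1405))
```

View pics/c6.png

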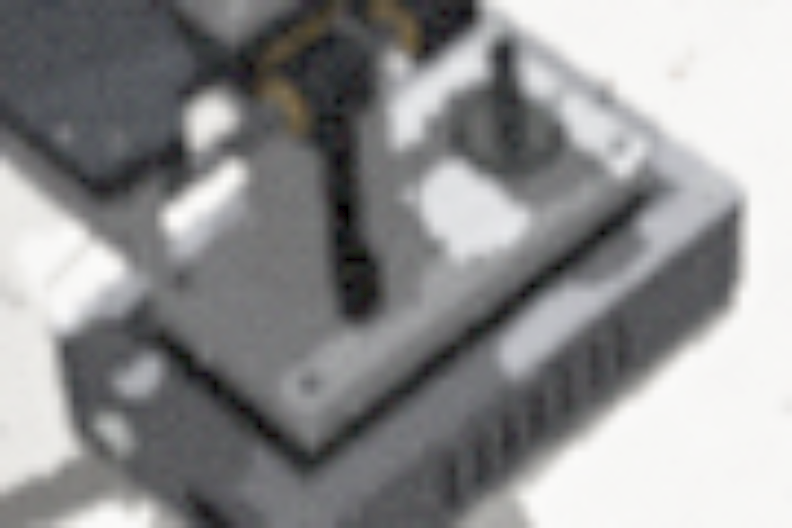

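{"fn": "send_rows", "kwargs": {
  "increments": [
    [-1,0.002,0,0.0005,0],
    [-1,0.004,0,0.0005,0],
    [-1,0.006,0,0.0005,0],
    [-1,0.006,0,0.0005,0]
  ]
}}

```text
time: 6.37
tool_pos: [0.4779, -0.0824, 0.0638]
ee_rot: [-1.919, 1.57, 2.786]
wrist_force: [0.2, 0.9, -1.8]
width: 0.0118
```

Run:
```python
from h import *
for i in range(2):
  s=snap('scene','scene7');goto(.4785,-.0815,.060,-.006)
b=s['image'][205:265,210:300,::-1]; b=cv2.resize(b,None,fx=8.8,fy=8.8,interpolation=cv2.INTER_LINEAR)
b=(255*(b/255.)**0.6).astype(np.uint8)
cv2.imwrite('pics/c7.png',b[:600])
```

```text
t 6.42 pos [ 0.478  -0.0824  0.064 ] phi -0.007 q [-0.288  0.017  1.73   0.     1.395 -0.281] F [ 0.  -0.7 -0.6] w 0.0114
shift [ 0.004   0.0005 -0.0009] roll (np.float64(-0.001), np.float64(3.1406))
t 6.47 pos [ 0.4782 -0.0824  0.0642] phi -0.007 q [-0.288  0.017  1.73   0.     1.395 -0.281] F [-0.6  0.5 -1.9] w 0.0121
shift [ 0.0042  0.0003 -0.0009] roll (np.float64(-0.001), np.float64(3.1406))
```

View pics/c7.png

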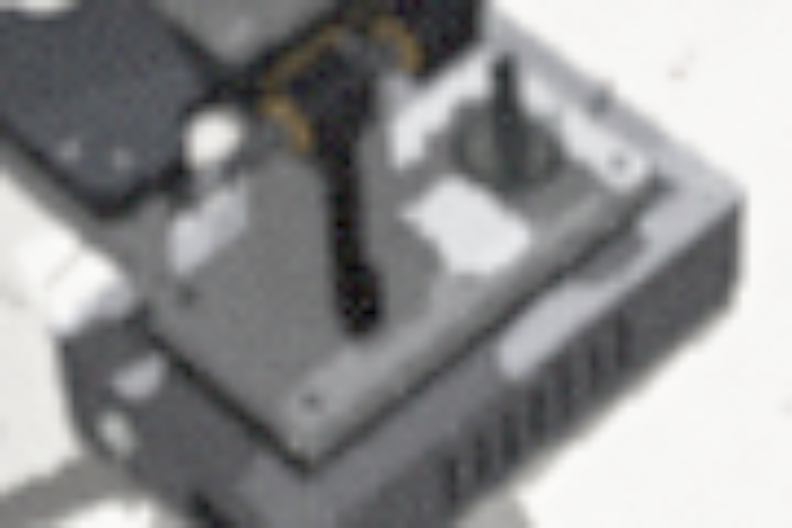

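{"fn": "send_rows", "kwargs": {
  "increments": [
    [-1,0.001,0,0,0],
    [-1,0.002,0,0,0],
    [-1,0.003,0,0,0],
    [-1,0.004,0,0,0],
    [-1,0.004,0,0,0]
  ]
}}

```text
time: 6.88
tool_pos: [0.4782, -0.0824, 0.0602]
ee_rot: [-2.077, 1.57, 2.628]
wrist_force: [0.2, 0.5, -1.1]
width: 0.0117
```

Run:
```python
from h import *
for i in range(3):
  s=snap('scene','scene8');goto(.4785,-.0815,.060,-.006)
b=s['image'][205:265,210:300,::-1]; b=cv2.resize(b,None,fx=8.8,fy=8.8,interpolation=cv2.INTER_LINEAR)
b=(255*(b/255.)**0.6).astype(np.uint8)
cv2.imwrite('pics/c8.png',b[:600])
```

```text
t 6.93 pos [ 0.4782 -0.0825  0.0603] phi -0.0071 q [-0.288  0.02   1.735  0.     1.387 -0.281] F [-0.3 -0.4 -1.1] w 0.0119
shift [ 0.0003  0.0003 -0.001 ] roll (np.float64(-0.0011), np.float64(3.1405))
t 6.98 pos [ 0.4783 -0.0825  0.0604] phi -0.007 q [-0.288  0.02   1.735  0.     1.387 -0.281] F [-1.2 -0.1 -1.4] w 0.0113
shift [ 0.0004  0.0002 -0.001 ] roll (np.float64(-0.001), np.float64(3.1406))
t 7.03 pos [ 0.4783 -0.0825  0.0605] phi -0.007 q [-0.288  0.02   1.734  0.     1.387 -0.281] F [-0.3 -1.1 -2.2] w 0.0117
shift [ 0.0005  0.0002 -0.001 ] roll (np.float64(-0.001), np.float64(3.1406))
```

View pics/c8.png

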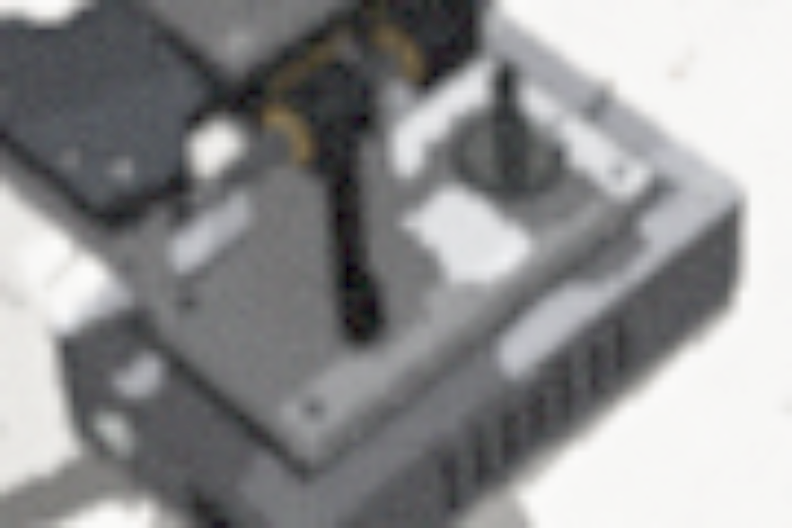

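{"fn": "send_rows", "kwargs": {
  "increments": [
    [-1,0.001,0,0,0],
    [-1,0.002,0,0,0],
    [-1,0.002,0,0,0]
  ]
}}

```text
time: 7.28
tool_pos: [0.4785, -0.0826, 0.0591]
ee_rot: [1.356, 1.57, -0.221]
wrist_force: [-1.5, 0.4, 0.4]
width: 0.012
```

{"fn": "send_rows", "kwargs": {
  "increments": [
    [-1,0.001,0,0,0],
    [-1,0.0015,0,0,0],
    [-1,0.0015,0,0,0]
  ]
}}

```text
time: 7.53
tool_pos: [0.4785, -0.0826, 0.058]
ee_rot: [1.272, 1.57, -0.306]
wrist_force: [-2.5, 1.0, 4.9]
width: 0.0118
```

{"fn": "send_rows", "kwargs": {
  "increments": [
    [-0.5,0,0,0,0],
    [-0.5,0,0,0,0],
    [-0.3,0,0,0,0],
    [-0.3,-0.01,0,0,0],
    [-0.3,-0.04,0,0,0]
  ]
}}

```text
time: 7.95
tool_pos: [0.4748, -0.0815, 0.0928]
ee_rot: [-1.858, 1.56, 2.848]
wrist_force: [-0.0, 0.2, -0.1]
width: 0.0325
```

{"fn": "send_rows", "kwargs": {
  "increments": [
    [-0.3,-0.03,-0.03,0,0],
    [-0.3,-0.05,-0.06,0,0],
    [-0.3,-0.05,-0.1,0,0],
    [-0.3,-0.05,-0.13,0,0],
    [-0.3,-0.05,-0.16,0,0]
  ]
}}

```text
time: 8.37
tool_pos: [0.3172, -0.0813, 0.148]
ee_rot: [1.129, 1.569, -0.448]
wrist_force: [-1.0, -0.1, 0.0]
width: 0.0331
```

Run:
```python
from h import *
t=snap('top','top9')
s=snap('scene','scene9')
goto(.549,-.08,.12,-.7)
b=s['image'][205:265,210:300,::-1]; b=cv2.resize(b,None,fx=8.8,fy=8.8,interpolation=cv2.INTER_LINEAR)
cv2.imwrite('pics/c9s.png',b[:600])
b=t['image'][205:290,255:330,::-1]; b=cv2.resize(b,None,fx=7,fy=7,interpolation=cv2.INTER_LINEAR)
cv2.imwrite('pics/c9t.png',b[:600])
```

```text
t 8.47 pos [ 0.3159 -0.0811  0.1477] phi -0.0086 q [-0.425 -0.426  1.922 -0.     1.643 -0.417] F [ 0.2 -0.5 -0.2] w 0.0329
shift [ 0.0281  0.233  -0.0032] roll (np.float64(0.6914), np.float64(-2.4502))
```

View pics/c9s.png

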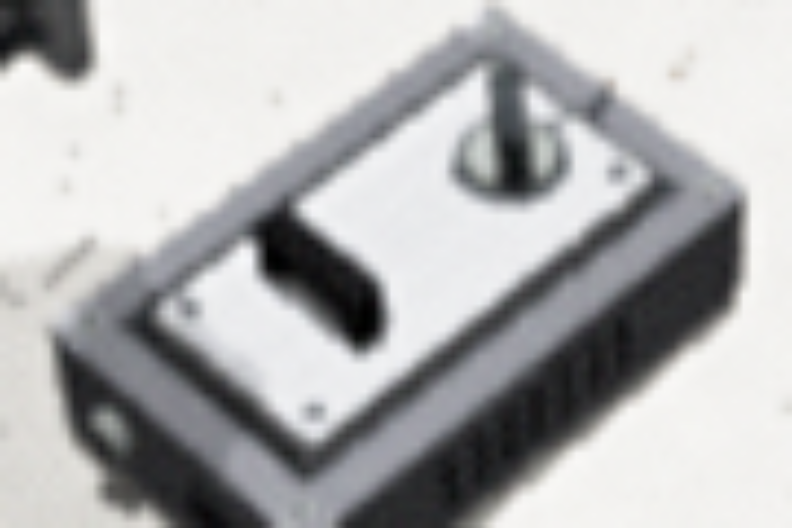

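View pics/c9t.png

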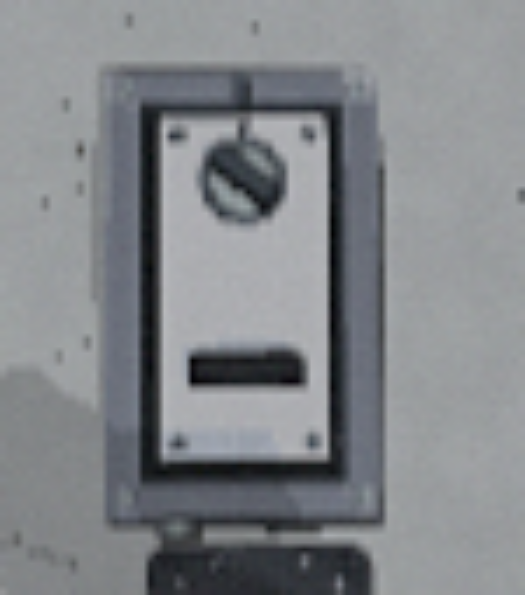

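The panel lies level and centred in the bay. Its plate corners in the top crop are about (160,115) to (330,465), with a gap all round. The wing runs from (210,155) to (277,200), so I'll measure it now.

Run:
```python
from m import *
t=load('top9')
for th in (70,80,90,100):
    c=seg(t,283,297,225,238,lambda i:i.mean(2)<th); print(th,rect(t,c,.082), c.mean(0))
for th in (140,150):
    print('plate',rect(t,seg(t,276,305,219,273,lambda i:i.mean(2)>th),.056))
for p in [(210,155),(277,200)]: print(ray(t,(p[0]/7+255-.4,p[1]/7+205-.4),.082))
b=t['image'][222:242,280:300,::-1];cv2.imwrite('pics/w.png',cv2.resize(b,None,fx=25,fy=25,interpolation=cv2.INTER_CUBIC))
```

```text
70 (array([547.7, -81.4]), array([29.8, 13.3]), 49.9) [289.48050459 230.08142202]
80 (array([547.8, -81.1]), array([30.6, 15.4]), 53.4) [289.40163934 229.96721311]
90 (array([547.6, -81. ]), array([28.4, 28.1]), 89.0) [288.64 230.44]
100 (array([547.6, -81. ]), array([29.7, 28.1]), 89.0) [288.54960317 230.39880952]
plate (array([511.1, -80.9]), array([ 62.1, 128. ]), 89.6)
plate (array([511. , -80.7]), array([ 61.5, 127. ]), 89.1)
[ 0.55633248 -0.06881151  0.082     ]
[ 0.53914088 -0.09325597  0.082     ]
```

View pics/w.png

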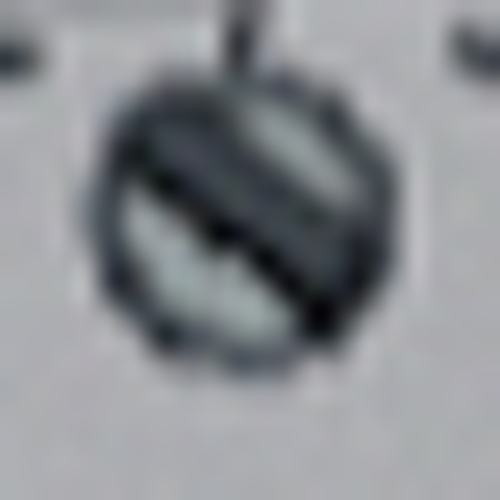

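{"fn": "send_rows", "kwargs": {
  "increments": [
    [-0.3,0,0.02,0,0.08],
    [-0.3,0,0.055,0,0.17],
    [-0.3,0,0.09,0,0.27],
    [-0.3,0,0.125,0,0.37],
    [-0.3,0,0.16,0,0.46]
  ]
}}

```text
time: 8.88
tool_pos: [0.481, -0.0823, 0.1471]
ee_rot: [2.025, 1.57, -0.017]
wrist_force: [-0.2, -0.3, 1.5]
width: 0.033
```

Run:
```python
from h import *
goto(.5505,-.0805,.12,-.63)
```

```text
t 8.88 pos [ 0.481  -0.0823  0.1471] phi -0.4716 q [-0.286 -0.033  1.61   0.     1.564  0.186] F [-0.2 -0.3  1.5] w 0.033
shift [ 0.0272  0.0611 -0.0331] roll (np.float64(0.1584), np.float64(-2.9832))
```

{"fn": "send_rows", "kwargs": {
  "increments": [
    [-0.3,0,0.022,-0.012,0.06],
    [-0.3,0,0.045,-0.024,0.12],
    [-0.3,0.01,0.06,-0.032,0.158],
    [-0.3,0.027,0.061,-0.033,0.158],
    [-0.3,0.027,0.061,-0.033,0.158]
  ]
}}

```text
time: 9.3
tool_pos: [0.5475, -0.0797, 0.116]
ee_rot: [-1.244, 1.564, 2.844]
wrist_force: [-1.5, 0.3, -0.1]
width: 0.0326
```

{"fn": "send_rows", "kwargs": {
  "increments": [
    [-0.3,0,0,0,0],
    [-0.3,0,0,0,0]
  ]
}}

```text
time: 9.47
tool_pos: [0.5479, -0.0804, 0.1204]
ee_rot: [2.503, 1.571, 0.308]
wrist_force: [-0.1, -0.3, 0.7]
width: 0.033
```

Run:
```python
from h import *
goto(.5505,-.0805,.060,-.63)
s=snap('scene','scene10');goto(.5505,-.0805,.060,-.63)
b=s['image'][170:260,220:310,::-1]; b=cv2.resize(b,None,fx=6.5,fy=6.5,interpolation=cv2.INTER_LINEAR)
cv2.imwrite('pics/c10.png',b[:600])
```

```text
t 9.47 pos [ 0.5479 -0.0804  0.1204] phi -0.6249 q [-0.248  0.127  1.496  0.     1.518  0.377] F [-0.1 -0.3  0.7] w 0.033
shift [ 0.0604  0.0021 -0.0014] roll (np.float64(0.0051), np.float64(-3.1365))
t 9.52 pos [ 0.548  -0.0806  0.121 ] phi -0.6251 q [-0.248  0.126  1.496  0.     1.518  0.377] F [-0.4 -0.6  1.4] w 0.0328
shift [ 0.061   0.0019 -0.0015] roll (np.float64(0.0049), np.float64(-3.1367))
```

View pics/c10.png

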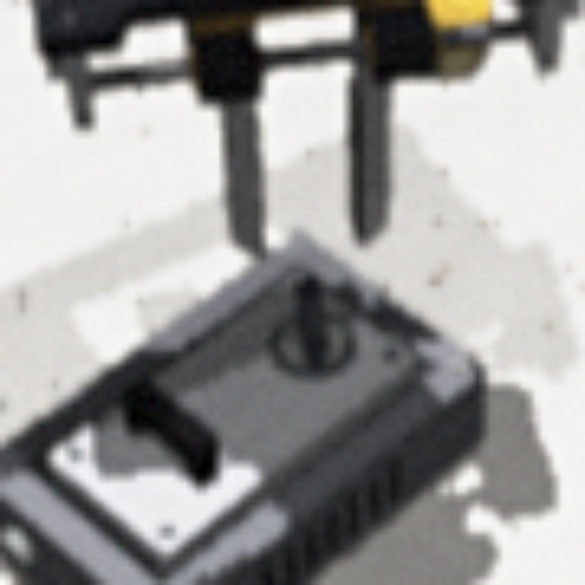

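Finger tips are at (260,250) and (365,243), centred above the wing at (312,310). I'll descend.

{"fn": "send_rows", "kwargs": {
  "increments": [
    [-0.3,0.015,0.001,-0.001,0.005],
    [-0.3,0.03,0.002,-0.001,0.005],
    [-0.3,0.045,0.002,-0.001,0.005],
    [-0.3,0.055,0.002,-0.001,0.005],
    [-0.3,0.055,0.002,-0.001,0.005]
  ]
}}

```text
time: 9.93
tool_pos: [0.5484, -0.0806, 0.0634]
ee_rot: [-1.218, 1.568, 2.864]
wrist_force: [-0.7, 0.0, -0.5]
width: 0.0328
```

Run:
```python
from h import *
goto(.5505,-.0805,.060,-.63)
s=snap('scene','scene11');goto(.5505,-.0805,.060,-.63)
b=s['image'][170:260,220:310,::-1]; b=cv2.resize(b,None,fx=6.5,fy=6.5,interpolation=cv2.INTER_LINEAR)
cv2.imwrite('pics/c11.png',b[:600])
```

```text
t 9.93 pos [ 0.5484 -0.0806  0.0634] phi -0.6302 q [-0.248  0.17   1.565  0.     1.41   0.382] F [-0.7  0.  -0.5] w 0.0328
shift [ 0.0034  0.0017 -0.0013] roll (np.float64(-0.0002), np.float64(3.1414))
t 9.98 pos [ 0.5492 -0.0808  0.0647] phi -0.6302 q [-0.248  0.169  1.563  0.     1.41   0.382] F [-1.2  0.2  0.5] w 0.0326
shift [ 0.0047  0.0009 -0.001 ] roll (np.float64(-0.0002), np.float64(3.1414))
```

View pics/c11.png

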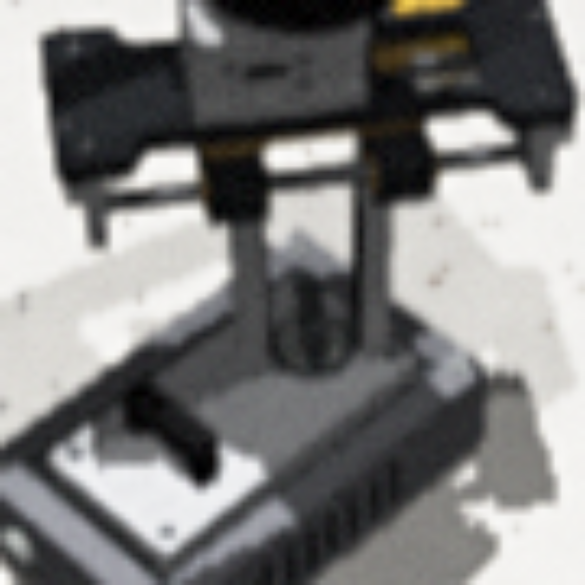

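{"fn": "send_rows", "kwargs": {
  "increments": [
    [-0.3,0.003,0.001,-0.001,0],
    [-0.3,0.003,0.001,-0.001,0],
    [-1,0.003,0.001,-0.001,0],
    [-1,0.003,0.001,-0.001,0],
    [-1,0.003,0.001,-0.001,0]
  ]
}}

```text
time: 10.4
tool_pos: [0.5516, -0.0807, 0.0626]
ee_rot: [2.004, 1.57, -0.197]
wrist_force: [-0.7, -0.1, 0.3]
width: 0.0164
```

{"fn": "send_rows", "kwargs": {
  "increments": [
    [-1,0,0,0,0],
    [-1,0,0,0,0],
    [-1,0,0,0,0]
  ]
}}

```text
time: 10.65
tool_pos: [0.5511, -0.0804, 0.0624]
ee_rot: [-2.024, 1.57, 2.059]
wrist_force: [-1.8, 0.9, 2.5]
width: 0.0089
```

Run:
```python
from h import *
goto(.5505,-.0805,.060,-1.578)
```

```text
t 10.65 pos [ 0.5511 -0.0804  0.0624] phi -0.6299 q [-0.247  0.174  1.562  0.     1.405  0.383] F [-1.8  0.9  2.5] w 0.0089
shift [ 0.0024 -0.0004  0.0004] roll (np.float64(0.9481), np.float64(-2.1935))
```

{"fn": "send_rows", "kwargs": {
  "increments": [
    [-1,0,0,0,0.05],
    [-1,0,0,0,0.13],
    [-1,0,0,0,0.22],
    [-1,0,0,0,0.31],
    [-1,0,0,0,0.4]
  ]
}}

```text
time: 11.07
tool_pos: [0.5509, -0.0802, 0.0623]
ee_rot: [-1.383, 1.57, 2.295]
wrist_force: [-3.0, 1.9, 3.5]
width: 0.0085
```

{"fn": "send_rows", "kwargs": {
  "increments": [
    [-1,0,0,0,0.1],
    [-1,0,0,0,0.2],
    [-1,0,0,0,0.3],
    [-1,0,0,0,0.4],
    [-1,0,0,0,0.5]
  ]
}}

```text
time: 11.48
tool_pos: [0.5509, -0.0799, 0.0624]
ee_rot: [-1.095, 1.569, 2.083]
wrist_force: [-2.3, 1.8, 3.3]
width: 0.0087
```

{"fn": "send_rows", "kwargs": {
  "increments": [
    [-1,0,0,0,0.048],
    [-1,0,0,0,0.048],
    [-1,0,0,0,0.048]
  ]
}}

```text
time: 11.73
tool_pos: [0.551, -0.08, 0.0624]
ee_rot: [-1.158, 1.569, 1.977]
wrist_force: [-3.3, 1.8, 4.9]
width: 0.0089
```

Run:
```python
from h import *
s=snap('scene','scene12');goto(.5505,-.0805,.060,-1.578)
t=snap('top','top12')
b=s['image'][180:280,210:310,::-1]; b=cv2.resize(b,None,fx=6,fy=6,interpolation=cv2.INTER_LINEAR)
b=(255*(b/255.)**0.6).astype(np.uint8)
cv2.imwrite('pics/c12.png',b[:600])
b=t['image'][195:295,245:345,::-1]; b=cv2.resize(b,None,fx=6,fy=6,interpolation=cv2.INTER_LINEAR)
b=(255*(b/255.)**0.6).astype(np.uint8)
cv2.imwrite('pics/c12t.png',b[:600])
```

```text
t 11.78 pos [ 0.5509 -0.08    0.0623] phi -1.5766 q [-2.470e-01  1.740e-01  1.563e+00  1.000e-03  1.406e+00  1.330e+00] F [-4.   3.1  4.6] w 0.0088
shift [0.0023 0.0005 0.0004] roll (np.float64(0.0014), np.float64(-3.1402))
```

View pics/c12.png

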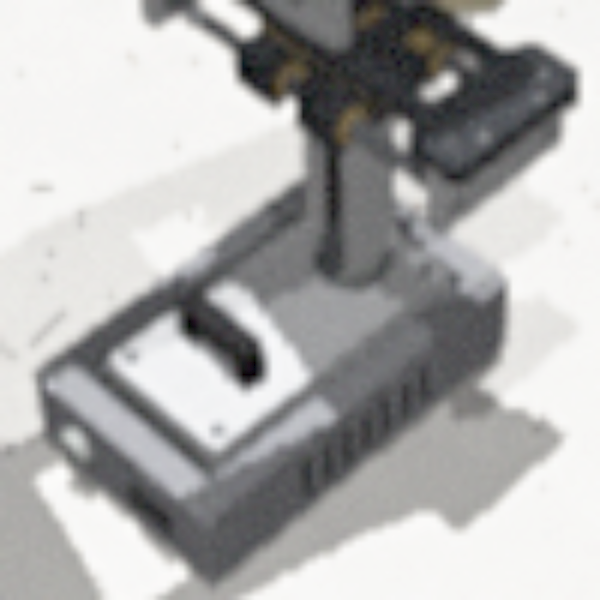

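View pics/c12t.png

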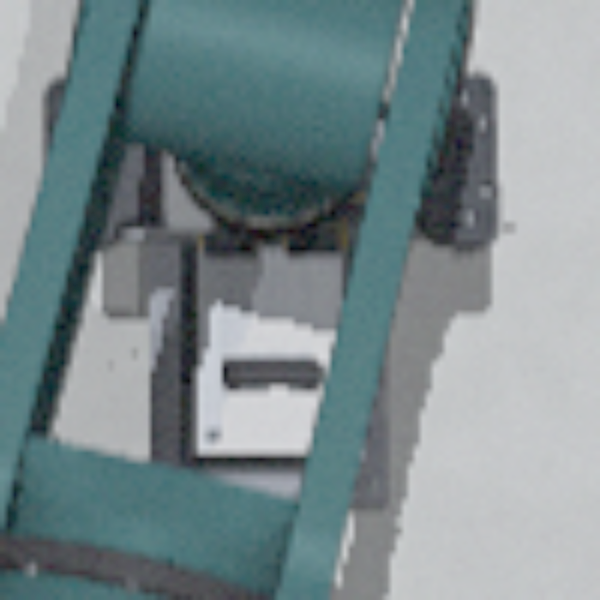

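{"fn": "send_rows", "kwargs": {
  "increments": [
    [-1,0.001,0,0,0],
    [-1,0.002,0,0,0],
    [-1,0.003,0,0,0],
    [-1,0.003,0,0,0],
    [-1,0.003,0,0,0]
  ]
}}

```text
time: 12.25
tool_pos: [0.5511, -0.0801, 0.0595]
ee_rot: [-1.364, 1.57, 1.771]
wrist_force: [-3.8, 3.5, 7.2]
width: 0.0087
```

Run:
```python
from h import *
goto(.5505,-.0805,.056,-1.578)
```

```text
t 12.25 pos [ 0.5511 -0.0801  0.0595] phi -1.5771 q [-2.470e-01  1.770e-01  1.566e+00  1.000e-03  1.400e+00  1.330e+00] F [-3.8  3.5  7.2] w 0.0087
shift [0.0035 0.0004 0.0006] roll (np.float64(0.0009), np.float64(-3.1407))
```

{"fn": "send_rows", "kwargs": {
  "increments": [
    [-1,0.001,0,0,0],
    [-1,0.002,0,0,0],
    [-1,0.003,0,0,0],
    [-1,0.003,0,0,0]
  ]
}}

```text
time: 12.58
tool_pos: [0.5511, -0.0802, 0.0569]
ee_rot: [-1.47, 1.57, 1.665]
wrist_force: [-4.0, 3.5, 8.3]
width: 0.0085
```

{"fn": "send_rows", "kwargs": {
  "increments": [
    [-1,0.001,0,0,0],
    [-1,0.001,0,0,0],
    [-1,0.001,0,0,0]
  ]
}}

```text
time: 12.83
tool_pos: [0.5512, -0.0802, 0.0563]
ee_rot: [-1.692, 1.57, 1.444]
wrist_force: [-3.9, 3.7, 9.5]
width: 0.0089
```

Run:
```python
from h import *
s=snap('scene','scene13');goto(.5505,-.0805,.056,-1.578)
b=s['image'][180:280,210:310,::-1]; b=cv2.resize(b,None,fx=6,fy=6,interpolation=cv2.INTER_LINEAR)
b=(255*(b/255.)**0.6).astype(np.uint8)
cv2.imwrite('pics/c13.png',b[:600])
```

```text
t 12.88 pos [ 0.5512 -0.0802  0.0563] phi -1.5772 q [-2.470e-01  1.790e-01  1.569e+00  1.000e-03  1.393e+00  1.330e+00] F [-4.8  3.7  9. ] w 0.0087
shift [0.0003 0.0003 0.0007] roll (np.float64(0.0008), np.float64(-3.1408))
```

View pics/c13.png

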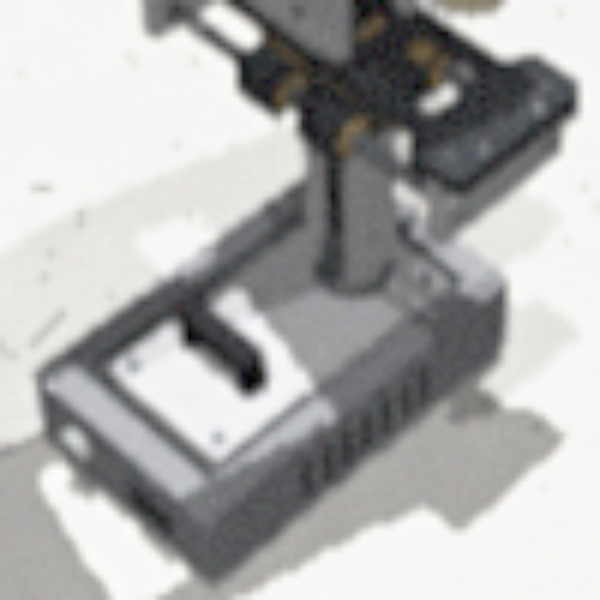

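{"fn": "send_rows", "kwargs": {
  "increments": [
    [-1,0.001,0,0,0],
    [-1,0.002,0,0,0],
    [-1,0.002,0,0,0],
    [-1,0.002,0,0,0]
  ]
}}

```text
time: 13.22
tool_pos: [0.5513, -0.0802, 0.0561]
ee_rot: [-2.439, 1.57, 0.697]
wrist_force: [-7.4, 4.1, 16.1]
width: 0.0084
```

{"fn": "send_rows", "kwargs": {
  "increments": [
    [-1,0.001,0,0,0],
    [-1,0.001,0,0,0],
    [-1,0.001,0,0,0]
  ]
}}

```text
time: 13.47
tool_pos: [0.5513, -0.0802, 0.0561]
ee_rot: [-2.68, 1.57, 0.455]
wrist_force: [-9.4, 4.7, 20.2]
width: 0.0088
```

{"fn": "send_rows", "kwargs": {
  "increments": [
    [-1,0,0,0,0],
    [-1,0,0,0,0],
    [-1,0,0,0,0],
    [-1,0,0,0,0],
    [-1,0,0,0,0]
  ]
}}

```text
time: 13.88
tool_pos: [0.5513, -0.0802, 0.0561]
ee_rot: [-2.725, 1.57, 0.411]
wrist_force: [-9.3, 4.7, 19.4]
width: 0.0088
```

Run:
```python
from h import *
s=snap('scene','scene14');t=snap('top','top14');goto(.5505,-.0805,.056,-1.578)
b=s['image'][205:280,210:290,::-1]; b=cv2.resize(b,None,fx=7.5,fy=7.5,interpolation=cv2.INTER_LINEAR)
b=(255*(b/255.)**0.6).astype(np.uint8)
cv2.imwrite('pics/c14.png',b[:600])
b=t['image'][225:290,265:320,::-1]; b=cv2.resize(b,None,fx=9,fy=9,interpolation=cv2.INTER_LINEAR)
b=(255*(b/255.)**0.7).astype(np.uint8)
cv2.imwrite('pics/c14t.png',b[:600])
```

```text
t 13.98 pos [ 0.5513 -0.0802  0.056 ] phi -1.577 q [-2.470e-01  1.790e-01  1.570e+00  1.000e-03  1.392e+00  1.330e+00] F [-9.3  4.7 20.1] w 0.0089
shift [0.     0.0003 0.0008] roll (np.float64(0.001), np.float64(-3.1406))
```

View pics/c14.png

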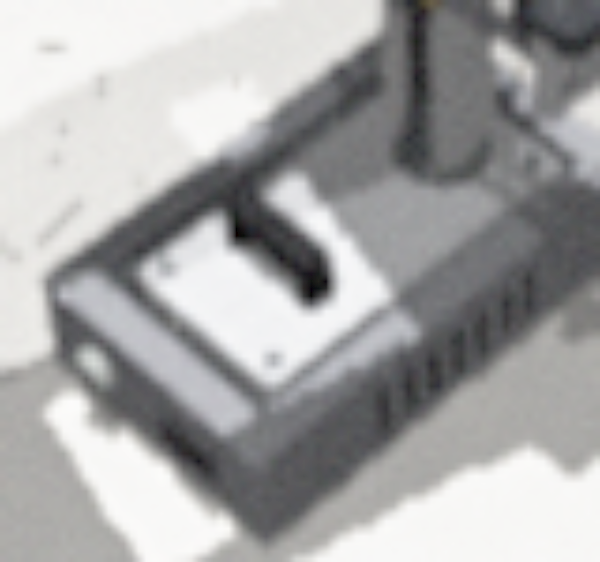

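View pics/c14t.png

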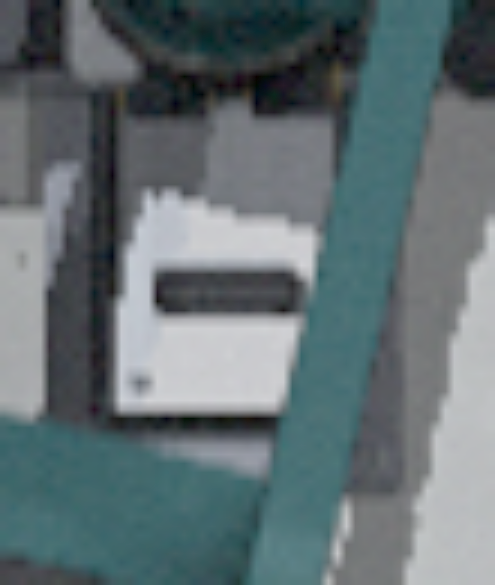

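Run:
```python
from h import *
def cen(s,u,v,r=3):
    u0,v0=int(round(u)),int(round(v)); p=s['image'][v0-r:v0+r+1,u0-r:u0+r+1].mean(2); w=np.clip(np.median(p)-15-p,0,None)
    yy,xx=np.mgrid[-r:r+1,-r:r+1]; m=(xx**2+yy**2<=r*r); w=w*m
    return np.array([u0+(w*xx).sum()/w.sum(),v0+(w*yy).sum()/w.sum()])
def tri(s,a,t,b):
    A=[];B=[]
    for c,p in((s,a),(t,b)):
        T=c['world_from_camera'];d=T[:3,:3]@np.linalg.solve(c['intrinsics'],[p[0],p[1],1.]);d/=np.linalg.norm(d);P=np.eye(3)-np.outer(d,d);A.append(P);B.append(P@T[:3,3])
    return np.linalg.solve(sum(A),sum(B))
for i,(a,b) in {'9':((231.4,239.9),(280.2,267.8)),'14':((232.1,240.5),(280.2,267.4))}.items():
    s=load('scene'+i);t=load('top'+i);ca=cen(s,*a);cb=cen(t,*b);print(i,ca,cb,tri(s,ca,t,cb).round(4))
s9,s14=load('scene9'),load('scene14')
print(cen(s9,245.4,251.4),cen(s14,246.1,252.5))
```

```text
9 [230.1691358  239.75185185] [279.29006772 268.93792325] [ 0.4496 -0.0533  0.0595]
14 [230.96984925 238.56532663] [279.27264493 267.28532609] [ 0.4533 -0.053   0.0607]
[245.25396825 251.51851852] [246.01542112 252.55516014]
```

Run:
```python
from h import *
ims=[]
for i in '9','14':
    s=load('scene'+i);t=load('top'+i)
    for im,(x0,y0,w,h) in ((s,(222,230,36,30)),(t,(270,255,36,30))):
        b=im['image'][y0:y0+h,x0:x0+w,::-1];ims.append(cv2.resize(b,None,fx=11,fy=10,interpolation=cv2.INTER_CUBIC))
cv2.imwrite('pics/cmp.png',np.vstack([np.hstack(ims[:2]),np.hstack(ims[2:])]))
```

```text
(no output)
```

View pics/cmp.png

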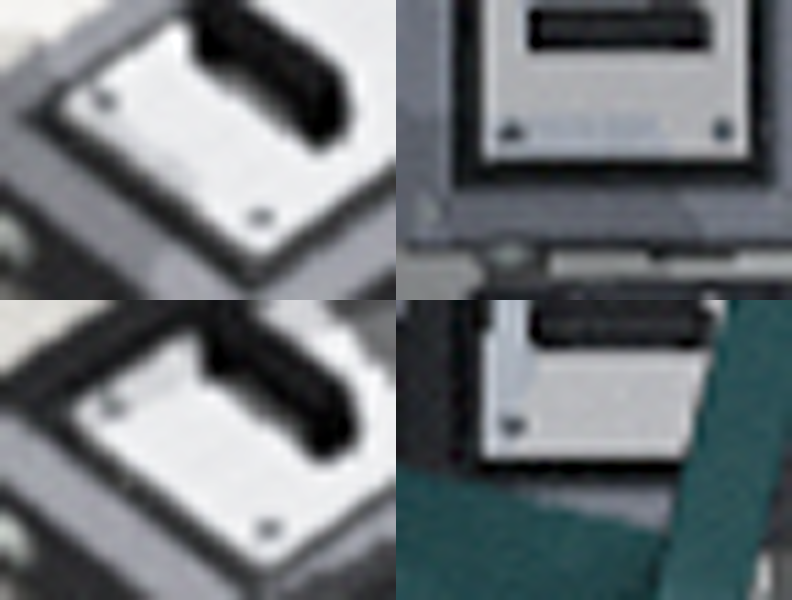

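Run:
```python
from h import *
s=load('scene9');t=load('top9')
def J(p):
    return np.array([np.r_[proj(s,p+e)-proj(s,p),proj(t,p+e)-proj(t,p)] for e in np.eye(3)*1e-3]).T
for nm,p,ob in (('left',[.451,-.054,.056],[1.1,.5,0,-.2]),('avg',[.451,-.08,.056],[.9,.9,0,-.2])):
    print(nm,np.linalg.lstsq(J(np.array(p)),ob,rcond=None)[0],'mm', J(np.array(p)).round(3).tolist())
```

```text
left [ 1.5918879  -0.48580617 -3.22272374] mm [[0.316, -0.28, -0.035], [-0.239, -0.23, -0.262], [-0.005, -0.385, -0.008], [-0.386, 0.006, -0.026]]
avg [ 1.37800451 -0.36936025 -4.60199796] mm [[0.316, -0.287, -0.03], [-0.245, -0.236, -0.26], [-0.007, -0.385, 0.0], [-0.386, 0.006, -0.026]]
```

The force ran from 4.6 N to 9 N over 6 mm and then rose sharply, which fits the ring reaching its stop. There is some side load, so I'll ease it off and recheck.

{"fn": "send_rows", "kwargs": {
  "increments": [
    [-1,0,-0.0005,0.0007,0],
    [-1,0,-0.0005,0.0013,0],
    [-1,0,-0.0005,0.0013,0],
    [-1,0,-0.0005,0.0013,0]
  ]
}}

```text
time: 14.32
tool_pos: [0.5512, -0.0802, 0.0561]
ee_rot: [3.018, 1.567, -0.13]
wrist_force: [-6.9, 2.8, 16.9]
width: 0.0089
```

Run:
```python
from h import *
goto(.5505,-.0805,.056,-1.578)
print(robot.get_obs()['wrist_torque'])
```

```text
t 14.32 pos [ 0.5512 -0.0802  0.0561] phi -1.5771 q [-0.247  0.176  1.573  0.     1.388  1.331] F [-6.9  2.8 16.9] w 0.0089
shift [0.0001 0.0003 0.0007] roll (np.float64(0.0009), np.float64(-3.1407))
[ 0.73486398  1.61619699 -0.04595188]
```

{"fn": "send_rows", "kwargs": {
  "increments": [
    [-1,0.0005,-0.0005,0.001,0],
    [-1,0.001,-0.0005,0.0015,0],
    [-1,0.001,-0.0005,0.0015,0],
    [-1,0.001,-0.0005,0.0015,0],
    [-1,0.001,-0.0005,0.0015,0]
  ]
}}

```text
time: 14.73
tool_pos: [0.5511, -0.0801, 0.0561]
ee_rot: [2.942, 1.563, -0.206]
wrist_force: [-5.2, 3.3, 18.7]
width: 0.0085
```

Run:
```python
from h import *
s=snap('scene','scene15');t=snap('top','top15')
goto(.5505,-.0805,.056,-1.578)
b=s['image'][195:270,210:310,::-1]; b=cv2.resize(b,None,fx=7.5,fy=7.5,interpolation=cv2.INTER_CUBIC)
b=(255*(b/255.)**0.6).astype(np.uint8)
cv2.imwrite('pics/c15.png',b[:600])
```

```text
t 14.83 pos [ 0.5511 -0.0801  0.0561] phi -1.5772 q [-0.246  0.174  1.576  0.     1.384  1.331] F [-4.5  3.2 18.2] w 0.0089
shift [0.0001 0.0004 0.0006] roll (np.float64(0.0008), np.float64(-3.1408))
```

View pics/c15.png

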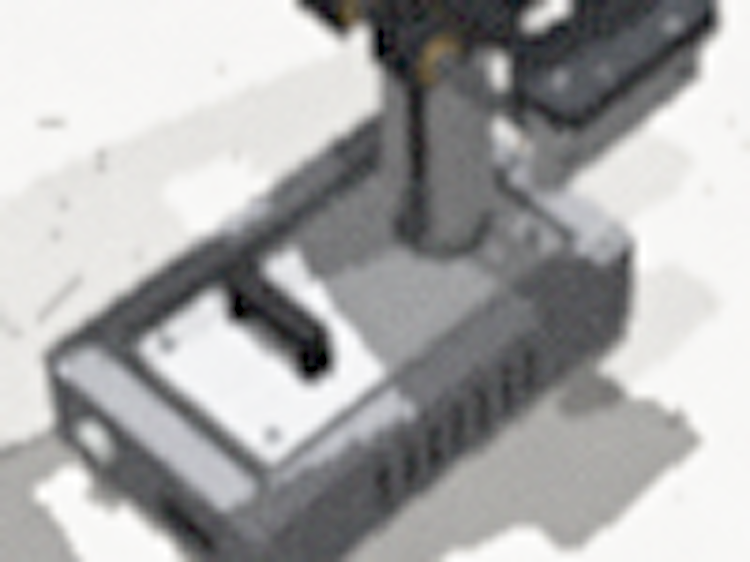

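View pics/scene15.png

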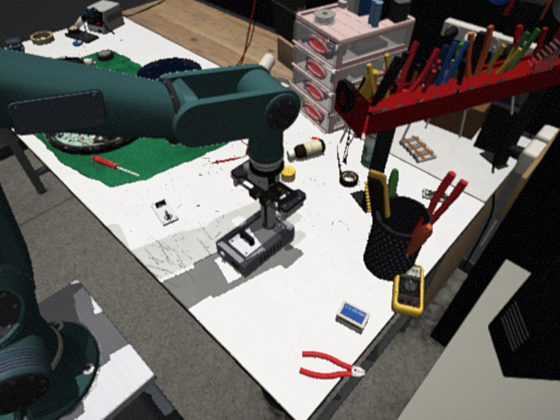

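Run:
```python
from h import *
print(robot.close_job())
```

```text
the job is handed in; nothing more can be done
None
```

I laid the larger panel in the case's bay, turned its wing fastener in line with the slot, and handed the job in at about 14.8 s. The gripper was still holding the wing and pressing the panel down.

**Placing:** I lifted the panel by its handle and set it on the ring. In both cameras it lay level and roughly centred with the wing unchanged. The wing stood at about 0.94 rad.

**Turning:** I gripped the wing (9 mm opening) and turned it about 0.95 rad clockwise. The tool ended at −1.577 rad, against −1.578 needed for alignment with the case. I could not see the wing itself after the turn, because the gripper covers it.

**Pressing:** The panel went down about 6.3 mm. The push rose from about 5 N to 9 N, then sharply to 20 N with no further travel. That fits the key passing into the slot and the ring reaching its stop. At hand-in the push was about 18 N, with about 5 N of side load.

**Check that disagreed:** Comparing screw positions in the pictures gave a drop of about 4.6 mm at the handle end, and only 3.2 mm at one corner. I put this down to pixel error of a millimetre or more, because in the last close-up the plate looks even with the frame. A small tilt at the handle end is not ruled out.

I did not touch the other things on the bench, and the final wide picture shows the ones in view where they were. I did not measure their positions again.

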